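Swing the swivel vice to the index post and lock it again

ROBOT

A 7-joint arm with a two-finger parallel gripper is mounted at the origin on a cart in front of the work surface, level with it; the furniture and walls round the work are solid. World frame = base frame: x ahead of the robot, y to its left, z up, the work surface at z = 0. Lengths are in m, angles in rad, forces in N, time in s.
With the tool pointing down it reaches from about 0.35 to 0.9 m from the base axis. Payload 19.9 kg.
Tool frame: the origin (TCP) lies between the finger pads; the fingertips stand 19 mm ahead of it and the grasp point (between the pads) is the TCP; z points along the fingers, y is the direction in which the jaws open and shut (so a half turn about z gives the same grasp; the last joint's range is limited). The gripper opens to 94 mm and grips with 3 to 60 N. Pads are 16 mm wide; open, the fingers measure 119 mm over their backs; the gripper's body (75 mm by 177 mm) begins 78 mm behind the grasp point.
Start: joints at [-1.298, 0.417, -0.01, 1.614, 0.005, 1.111, -0.053], TCP at [0.193, 0.594, 0.224] pointing down, gripper open.
Joint ranges: [-2.81, 2.81], [-0.39, 2.02], [-1.27, 1.25], [0.06, 2.57], [-1.19, 4.33], [0.19, 2], [-2.82, 2.82]. Speed limits (rad/s): [1.89, 1.89, 2.39, 2.39, 3.01, 3.01, 3.01].

INTERFACE

Orientations are given as a 3x3 rotation matrix whose columns are the frame's x, y, z axes.
In Python, from rig import robot gives the robot as it stands. Calls block until the motion is done:
- robot.move_ptp(position, orientation): joint-space move of the TCP to a pose.
- robot.move_linear(position, velocity=0.15, frame=None, threshold=None): straight line of the TCP; frame=None keeps the orientation; velocity is the mean speed in m/s. With threshold (N) it stops when the force on the tool has changed by that much, and returns True; else False.
- robot.goto_joints(angles): joint-space move.
- robot.gripper_to(opening): finger opening in m; the grip force is fixed at half the most; returns when the fingers have stopped.
- robot.pause(seconds).
- robot.ik(position, orientation): joint angles nearest the present ones, or None.
- robot.get_state(): the state.
- robot.grab_frame(name): name is "scene" or "side" or "wrist"; returns the picture (420x560x3 uint8, red, green, blue); there is no depth.
- robot.camera_info(name): a dict with "fx", "fy", "cx", "cy" (pixels), "rvec" (rotation vector, rad) and "tvec" (3), from world to camera coordinates, as OpenCV has them. Camera axes: x right, y down, z forward; pixel columns grow to the right and rows downward; lengths in m; the calibration is good to about 2 mm. A picture is of the moment at which its call begins: read the wrist's pose just before it. camera_info takes no time and is no camera call; for the wrist camera it gives the pose at the moment of the call.
A pose or a line that the arm cannot do raises robot.PlanningError and nothing moves.
- robot.sign_off(): hands the job in, once; it reports no verdict.
The state is a dict: "time": time; "qpos": joint angles; "joint_vel": joint speeds; "effort": joint torques, N m; "ee_pos": TCP position; "tool_rot": TCP orientation; "force": force on the tool from outside, world axes, zero at the start; "moment": the same for the moment, N m; "opening": finger opening in m.
Only numpy, scipy, OpenCV 4.12 (cv2) and the standard library are available. Lean on these libraries where they do the work, as an engineer would, in place of code of your own. Each camera call takes 0.05 s, during which the arm holds its last target.

TASK

Loosen the swivel base of the vice by pushing its clamp lever all the way round, swing the vice until the pointer on its turntable points straight at the tall round index post (not at the low square block) in the slotted bar, then push the lever back until the swivel is fully tight again. Leave the tin, the offcut and the cup beside it where they stand.

Things in the scene. Friction and masses are not known exactly. Their poses are not given: they have to be found in the camera images.
- swivel_base: grey cast base bolted to the bench, fixed; about 250 x 210 mm. Origin on the swivel's vertical axis, at bench height. Its -x axis points to the slotted index bar (bar top 20 mm high, slot along the base's y, 113 mm from the axis), its +x axis to the clamp lever's stud (120 mm from the axis). Its yaw varies. A desk lamp's shade hangs 0.45 to 0.7 m above the bench well to its left (about x 0.5 to 0.75, y 0.3 to 0.5): keep the arm out of it when crossing
- vice_head (a joint): turn of the round steel table with the vice on it, about the vertical axis of swivel_base, rad: 0 when the pointer looks along the base's -x, growing counter-clockwise seen from above, range -0.85 to 0.85. Held fast while the clamp is tight (do not force it); with the clamp loose it turns against about 0.3 N m of friction and stays where it is left
- pointer_tip (a point): tip of the steel pointer cone that sticks out of the round table, 92 mm from the swivel axis, 28 mm above the bench; the point turns with the vice, its -x axis is the way the pointer points
- jaw_end (a point): centre of the vice's solid fixed jaw, the good place to push the vice from either side; 57 mm from the swivel axis, on the table's -y side, 80 mm above the bench. The jaw is a block 62 mm wide (along this point's x, so its side faces are 31 mm either side of it), 26 mm along y, its top 93 mm above the bench. Axes turn with the vice. The highest part of the vice, the screw's T-bar at the other end, reaches 108 mm
- clamp_lever (a joint): clamp lever's turn about its upright stud, rad: 0 fully tight (hard stop), growing counter-clockwise seen from above to 1.05 fully loose (hard stop). Above 0.7 the vice is free, below 0.3 it is held fast. It needs 3 to 8 N at the grip and stays where it is left
- lever_grip (a point): middle of the upright black grip at the end of the clamp lever: 24 mm diameter, from 48 to 97 mm above the bench, this point 75 mm up; it goes round the stud at a radius of 85 mm
- lever_stud (a point): the lever's vertical turning axis, 60 mm above the bench; 120 mm from the swivel axis along the base's +x. Nothing rises above 62 mm here
- index_post (a point): the mark to set: centre of the tall round steel index post, 16 mm diameter with a 20 mm head, top 56 mm above the bench, this point 40 mm up; it stands fixed in the slot of the bar, 113 mm from the swivel axis along the base's -x, on either side of the middle, 50 to 85 mm from it
- plain_dog (a point): the other fixed dog in the slot, a low square block 26 x 30 mm, top 33 mm above the bench; on the other side of the middle. Not the mark
- wax_tin_mid (a point): bystander: round tin 66 mm diameter, 28 mm high; point at its centre
- pine_offcut_mid (a point): bystander: pine offcut 73 x 82 x 35 mm; point at its centre
- turned_cup_mid (a point): bystander: turned wooden cup 68 mm diameter, 48 mm high; point at its centre

How it is judged:
On the way, in this order (a step that is already met when the one before it is completed fails the run):
1. the clamp lever is pushed round to loose (value of joint clamp_lever above 0.7 rad), for 0.2 s.
2. the pointer points at the tall index post (y of index_post in the frame of pointer_tip between -0.006 and 0.006 m), for 0.2 s.
3. the clamp lever is back at fully tight (value of joint clamp_lever below 0.15 rad), for 0.2 s.
At the end, for the whole second after the job is handed in: the pointer's line passes within 6 mm of the centre of the tall index post, and the clamp lever is within 0.15 rad of its fully tight stop (all of step 2 and value of joint clamp_lever below 0.15 rad); the robot touches nothing.
It fails at once if the tin, the offcut or the cup is shifted by more than 30 mm (distance of any of wax_tin_mid, pine_offcut_mid, turned_cup_mid from where it was at the start of the episode above 0.03 m).
It also fails if it takes over 61 s, if anything falls off the work surface, if the arm or the gripper's body presses on something with over 40 N, if the wrist force passes 120 N, or if a joint passes its speed limit or range.

## Working session

There is one attempt and no reset: what is moved stays moved. The work goes in short steps, each a Python script; the robot and the scene stay as the last script left them, time stands still between calls to the robot, and variables do not carry over. Pictures are saved under pics/ and viewed, and the job is handed in when it is done.

```bash
mkdir -p pics; ls; python3 - <<'E'
from rig import robot
import cv2
for n in ["scene","side","wrist"]:
    i=robot.camera_info(n); print(n,i)
    cv2.imwrite(f"pics/{n}0.png",robot.grab_frame(n)[:,:,::-1])
print(robot.get_state())
E
```

```text
pics
scene {'fx': 492.88219160435614, 'fy': 492.88219160435614, 'cx': 280.8757234026898, 'cy': 211.66179523030897, 'rvec': array([ 1.92452533, -0.93049012,  0.56798428]), 'tvec': array([-0.55804669,  0.17421776,  0.65604826])}
side {'fx': 536.428698960656, 'fy': 536.428698960656, 'cx': 280.6529146352853, 'cy': 206.9213728635937, 'rvec': array([ 2.19136249, -0.06963678,  0.0351645 ]), 'tvec': array([-0.57290506, -0.05663998,  1.13223606])}
wrist {'fx': 316.85054126676556, 'fy': 316.85054126676556, 'cx': 284.15327874479, 'cy': 206.41756587154595, 'rvec': array([-2.36595205, -1.71894398, -0.22129601]), 'tvec': array([-0.62438918, -0.02505404,  0.3902308 ])}
{'time': 0.15, 'qpos': array([-1.29850535,  0.4178143 , -0.01032152,  1.61398866,  0.00469995,
        1.11070419, -0.05300315]), 'joint_vel': array([-0.00023104, -0.0007513 , -0.00069099, -0.00164964, -0.00044292,
       -0.00108772,  0.00131797]), 'effort': array([ 2.20384941e-04, -8.51526546e+01,  6.39024172e-01, -4.26136494e+01,
       -4.87947743e-02,  1.71596435e-02,  5.56477676e-05]), 'ee_pos': array([0.1928347 , 0.5942439 , 0.22400284]), 'tool_rot': array([[-9.51176818e-01,  3.08646428e-01, -2.08972538e-04],
       [ 3.08646491e-01,  9.51176426e-01, -8.65770628e-04],
       [-6.84472591e-05, -8.87999592e-04, -9.99999603e-01]]), 'force': array([0.02380401, 0.17587701, 0.57349965]), 'moment': array([-0.07389051, -0.0147693 , -0.05669802]), 'opening': 0.09387172907759157}
```

View pics/scene0.png

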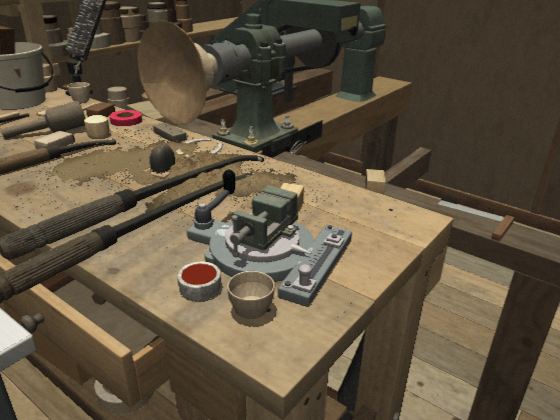

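View pics/side0.png

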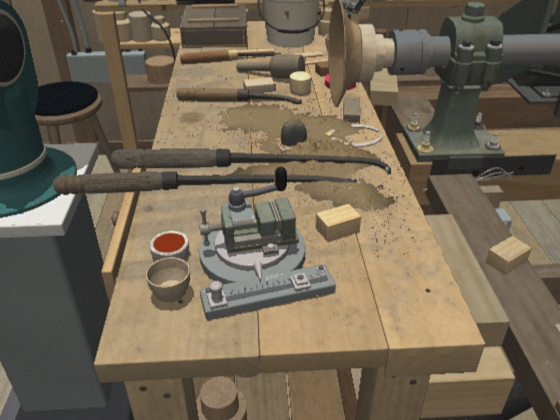

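View pics/wrist0.png

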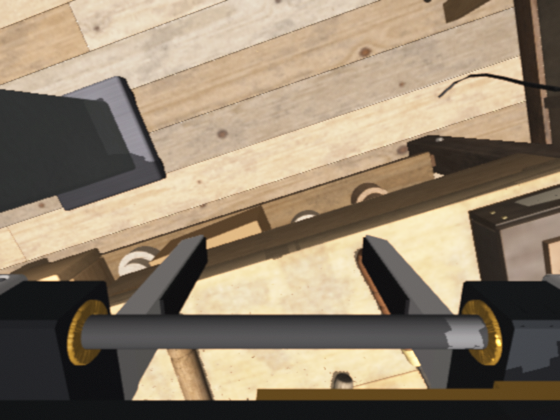

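The scene and side views show the vice with its pointer near the middle, the tall post at about scene (305,275) / side (215,292), and the lever grip at about scene (229,180) / side (281,179). I'll zoom in on that area.

```bash
python3 - <<'E'
import cv2
a=cv2.imread("pics/scene0.png")[160:330,170:370]; cv2.imwrite("pics/scz.png",cv2.resize(a,None,fx=3.5,fy=3.5,interpolation=cv2.INTER_CUBIC))
a=cv2.imread("pics/side0.png")[160:320,140:370]; cv2.imwrite("pics/siz.png",cv2.resize(a,None,fx=3.4,fy=3.4,interpolation=cv2.INTER_CUBIC))
E
```

```text
(no output)
```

View pics/scz.png

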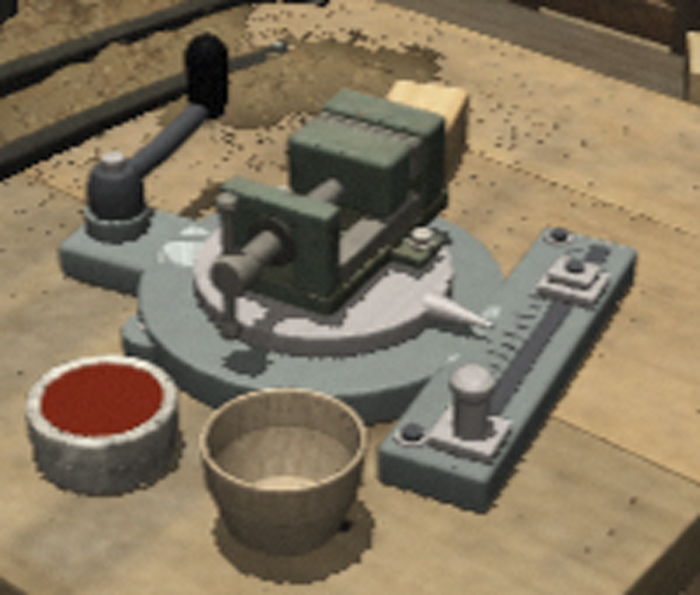

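View pics/siz.png

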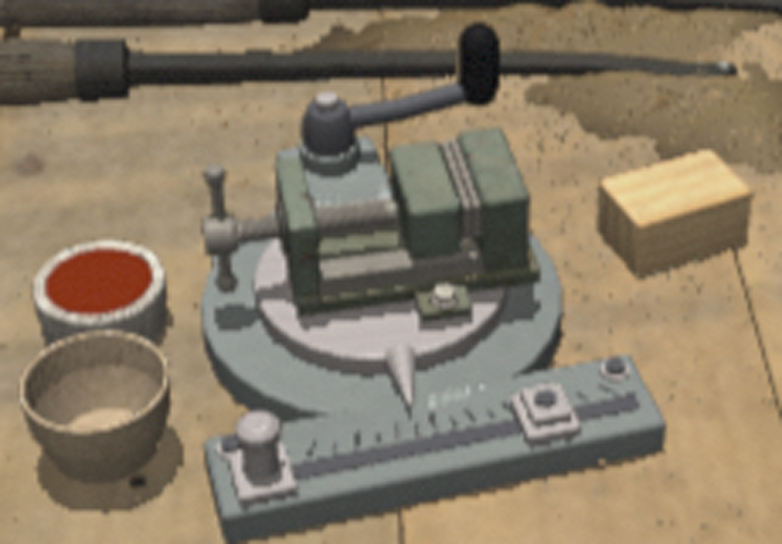

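```bash
cat > vis.py <<'E'
import numpy as np, cv2
from scipy.optimize import least_squares
def cam(ci):
    K=np.array([[ci['fx'],0,ci['cx']],[0,ci['fy'],ci['cy']],[0,0,1]]);return K,np.array(ci['rvec']),np.array(ci['tvec'])
def proj(ci,P):
    K,r,t=cam(ci);return cv2.projectPoints(np.atleast_2d(np.asarray(P,float)),r,t,K,None)[0][:,0]
def ray_z(ci,uv,z):
    K,r,t=cam(ci);R=cv2.Rodrigues(r)[0];c=-R.T@t
    d=R.T@np.linalg.inv(K)@np.array([uv[0],uv[1],1.]);return c+d*(z-c[2])/d[2]
def pts(p):
    x,y,yaw,vh,s,cl,d=p
    def B(a,b,z): return [x+np.cos(yaw)*a-np.sin(yaw)*b,y+np.sin(yaw)*a+np.cos(yaw)*b,z]
    return dict(post=B(-.113,s,.050),dog=B(-.113,d,.033),tip=B(-.092*np.cos(vh),-.092*np.sin(vh),.028),
      stud=B(.12,0,.062),grip=B(.12+.085*np.cos(cl),.085*np.sin(cl),.075),
      jaw=B(.057*np.sin(vh),-.057*np.cos(vh),.08),org=B(0,0,0))
E
cat > fit.py <<'E'
from vis import *
from rig import robot
S=robot.camera_info("scene");D=robot.camera_info("side")
sz=lambda u,v:(170+u/3.5-.36,160+v/3.5-.36); dz=lambda u,v:(140+u/3.4-.35,160+v/3.4-.35)
obs=[("post",S,sz(472,385)),("post",D,dz(259,428)),("dog",S,sz(576,272)),("dog",D,dz(545,400)),("tip",S,sz(493,325)),("tip",D,dz(409,412)),
("stud",S,sz(113,160)),("stud",D,dz(327,101)),("grip",S,sz(207,76)),("grip",D,dz(479,64))]
for n,c,uv in obs: print(n,ray_z(c,uv,dict(post=.05,dog=.033,tip=.028,stud=.062,grip=.075)[n]).round(4))
def res(p):
    q=pts(p);return np.concatenate([proj(c,q[n])[0]-uv for n,c,uv in obs])
best=min((least_squares(res,[.6,-.1,y0,0,s,c,-s],loss='soft_l1') for y0 in (1.2,1.8) for s in(.07,-.07) for c in (-1.5,0,1.5)),key=lambda r:r.cost)
# 'cl' here is the lever direction in the base frame
print(best.x.round(4),best.cost);print(res(best.x).reshape(-1,2).round(1))
for k,v in pts(best.x).items(): print(k,np.round(v,4))
s=best.x[4];
# post line: offset in pointer frame
print("target vh",np.arctan2(-s,.113))
for n,c in(("tin",(S,sz(103,395))),("cup",(S,sz(285,430)))): print(n,ray_z(*c,.028 if n=="tin" else .048))
for n,z,uv in(("tin",.028,dz(99,282)),("cup",.048,dz(96,378)),("off",.035,dz(675,185))): print(n,ray_z(D,uv,z))
for c in (S,D):
    K,r,t=cam(c);print("campos",-cv2.Rodrigues(r)[0].T@t)
E
python3 fit.py
```

```text
post [ 0.4502 -0.4006  0.05  ]
post [ 0.4516 -0.3988  0.05  ]
dog [ 0.578  -0.3733  0.033 ]
dog [ 0.5809 -0.3709  0.033 ]
tip [ 0.5204 -0.3641  0.028 ]
tip [ 0.518  -0.3696  0.028 ]
stud [ 0.4777 -0.1574  0.062 ]
stud [ 0.481  -0.1591  0.062 ]
grip [ 0.5599 -0.1461  0.075 ]
grip [ 0.5645 -0.1475  0.075 ]
[ 0.504  -0.2736  1.778  -0.0476  0.0776 -1.6465 -0.0542] 4.648603951726177
[[ 0.2 -0.5]
 [-0.2  0.7]
 [ 0.6 -0.6]
 [-0.3  1. ]
 [-0.4  0.6]
 [ 0.3 -2.3]
 [ 0.2 -0.6]
 [-0.9 -0.8]
 [ 0.9 -0.8]
 [-0.6 -0.7]]
post [ 0.4513 -0.4002  0.05  ]
dog [ 0.5803 -0.3731  0.033 ]
tip [ 0.5186 -0.3645  0.028 ]
stud [ 0.4793 -0.1562  0.062 ]
grip [ 0.5636 -0.1451  0.075 ]
jaw [ 0.5603 -0.2646  0.08  ]
org [ 0.504  -0.2736  0.    ]
target vh -0.6016015049219106
tin [ 0.366295   -0.26231555  0.028     ]
cup [ 0.37846846 -0.35757563  0.048     ]
tin [ 0.36510797 -0.2652532   0.028     ]
cup [ 0.37604999 -0.35930705  0.048     ]
off [ 0.66537534 -0.21137509  0.035     ]
campos [-0.04797913 -0.73061299  0.48587027]
campos [ 0.5117087  -0.98787275  0.61290164]
```

```bash
cat > h.py <<'E'
from vis import *
from rig import robot
ORG=np.array([.5045,-.2732]);YAW=1.778;STUD=np.array([.4795,-.1568]);TH0=.131
def R(a): # tool y at world angle a, z down
    y=np.array([np.cos(a),np.sin(a),0]);z=np.array([0,0,-1.]);return np.c_[np.cross(y,z),y,z]
def lev(c,z,dr=0): 
    t=TH0+c; p=STUD+(.085+dr)*np.array([np.cos(t),np.sin(t)]);return np.r_[p,z],R(t+np.pi/2-np.pi)
def jaw(vh,z,dr=0):
    t=YAW+vh-np.pi/2; p=ORG+(.057+dr)*np.array([np.cos(t),np.sin(t)]);return np.r_[p,z],R(YAW+vh-np.pi)
def st(msg=""):
    s=robot.get_state();print(msg,"t",round(s['time'],2),"p",s['ee_pos'].round(4),"f",s['force'].round(1),"m",s['moment'].round(2),"op",round(s['opening'],4));return s
def shot(n,f):
    ci=robot.camera_info(n);im=robot.grab_frame(n)[:,:,::-1].copy();cv2.imwrite("pics/"+f+".png",im);return ci,im
E
python3 - <<'E'
from h import *
az=1.257
for r,a,z in ((.42,1.257,.3),(.42,-.25,.3)):
    print(robot.ik([r*np.cos(a),r*np.sin(a),z],R(a)))
for P in (lev(0,.2),lev(0,.078),lev(1.08,.078),jaw(-.05,.2),jaw(-.05,.085),jaw(-.6,.085)): print(P[0].round(3),robot.ik(*P))
E
```

```text
[-1.30458779e+00 -3.25446384e-02 -2.50608854e-02  1.98724300e+00
 -8.79381544e-04  1.18688421e+00 -7.23060328e-02]
[-0.89679913 -0.12605355  1.00955396  2.01186604  0.11447564  1.19929931
 -0.18255485]
[ 0.564 -0.146  0.2  ] [-0.53322345  0.55092372  1.00647697  1.77233923 -0.51653992  1.10976587
 -0.79367018]
[ 0.564 -0.146  0.078] [-0.44496166  0.70736952  0.88782306  1.85766432 -0.68822186  0.91673248
 -0.66944137]
[ 0.509 -0.077  0.078] [-0.56026177  0.56456681  0.82609541  2.02279333 -0.57915031  0.80209728
  0.24851916]
[ 0.561 -0.264  0.2  ] [-0.22966893  0.57469029  0.88007948  1.6735006  -0.48274014  1.12571016
 -0.62824229]
[ 0.561 -0.264  0.085] [-0.25568745  0.78542558  0.94274398  1.75701962 -0.74697757  1.001287
 -0.43408537]
[ 0.557 -0.295  0.085] [-0.26538169  0.88726199  1.07866083  1.73076341 -0.87980479  1.09023708
 -0.85234565]
```

```bash
python3 - <<'E'
from h import *
robot.move_ptp([.42*np.cos(1.257),.42*np.sin(1.257),.3],R(1.257))
st("retract")
q=np.array(robot.get_state()['qpos']);q[0]+=1.507;q[6]+=-0.0
robot.goto_joints(q);st("swung")
robot.gripper_to(.036)
robot.move_ptp(*lev(0,.2));st("above");print(robot.get_state()['qpos'].round(2))
shot("wrist","w1");shot("side","s1");shot("scene","c1")
E
```

```text
retract t 1.02 p [0.1299 0.4003 0.2999] f [ 0.2 -0.3 -0.6] m [-0.02 -0.05 -0.  ] op 0.0937
swung t 3.17 p [ 0.408  -0.1033  0.2999] f [-0.3 -0.6 -0.4] m [-0.07  0.06 -0.03] op 0.094
above t 5.28 p [ 0.5636 -0.1456  0.2004] f [-0.8  0.5  0.2] m [ 0.01  0.15 -0.04] op 0.0358
[ 0.18  0.36  0.03  1.75 -0.01  1.03 -1.23]
```

View pics/w1.png

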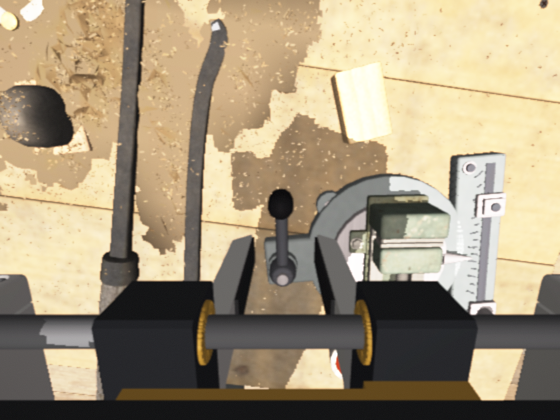

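View pics/s1.png

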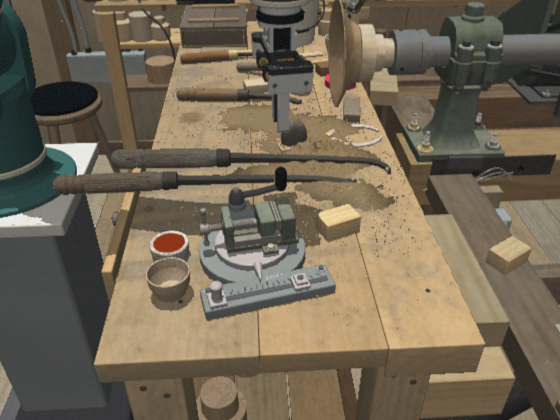

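```bash
python3 - <<'E'
from h import *
ci=robot.camera_info("wrist")
D=robot.camera_info("side")
print(proj(D,[[.5636,-.1456,.18]]))
for n,uv,z in (("grip",(281,203),.09),("stud",(282,272),.062),("tip",(466,258),.028),("dog",(489,205),.033)):print(n,ray_z(ci,uv,z).round(4))
K,r,t=cam(ci);print(-cv2.Rodrigues(r)[0].T@t)
E
```

```text
[[279.90759292 127.23994901]]
grip [ 0.5683 -0.1419  0.09  ]
stud [ 0.4888 -0.1529  0.062 ]
tip [ 0.5165 -0.3592  0.028 ]
dog [ 0.5809 -0.3633  0.033 ]
[ 0.63629032 -0.13571032  0.36001368]
```

```bash
python3 - <<'E'
from h import *
p,o=lev(0,.076)
print(robot.move_linear(p,velocity=.12,frame=o,threshold=8)); s0=st("down")
for c in (.25,.5,.75,1.0,1.15):
    p,o=lev(c,.076)
    hit=robot.move_linear(p,velocity=.12,frame=o,threshold=20); st(f"{c} {hit}")
    if hit: break
shot("wrist","w2");shot("side","s2");shot("scene","c2")
E
```

```text
False
down t 6.61 p [ 0.5642 -0.1458  0.0767] f [-0.3  0.2  0.9] m [ 0.02  0.17 -0.02] op 0.036
0.25 False t 7.01 p [ 0.5587 -0.1255  0.0766] f [ 0.  -0.4  0.1] m [-0.02  0.13  0.01] op 0.0359
0.5 False t 7.41 p [ 0.5484 -0.1072  0.0762] f [ 0.6 -0.5 -0.1] m [-0.02  0.13  0.02] op 0.036
0.75 False t 7.81 p [ 0.5338 -0.0918  0.076 ] f [-0.6  0.6  0.2] m [-0.06  0.11  0.  ] op 0.036
1.0 False t 8.21 p [ 0.516  -0.0804  0.076 ] f [ 0.3  0.7 -0.1] m [-0.05  0.03 -0.01] op 0.0363
1.15 True t 8.42 p [ 0.5093 -0.0783  0.0767] f [12.  -4.1 -6.6] m [-1.04 -2.57 -0.01] op 0.0367
```

View pics/c2.png

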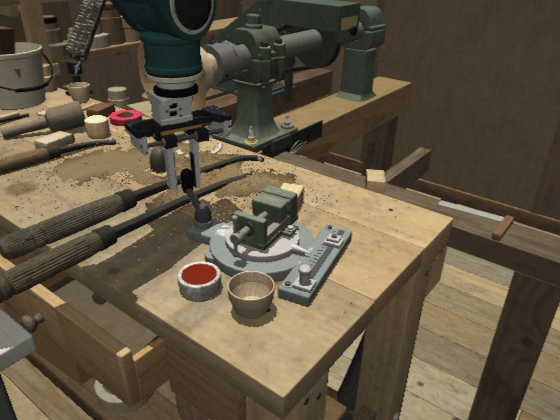

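View pics/w2.png

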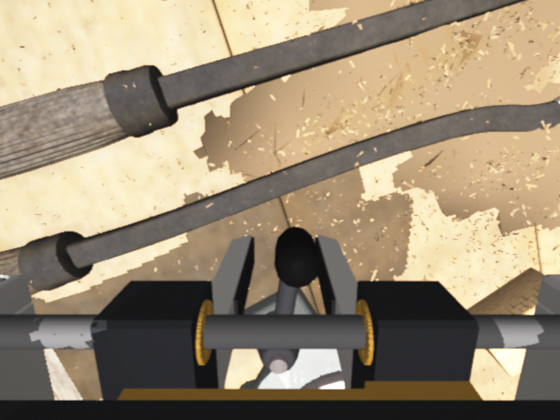

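The lever has gone round to the stop and is standing clear. Next I'll lift off and straddle the fixed jaw.

```bash
python3 - <<'E'
from h import *
p,o=lev(1.01,.076); robot.move_linear(p,velocity=.1,frame=o); st("back")
p[2]=.19; robot.move_linear(p,velocity=.2); st("up")
robot.gripper_to(.082)
p,o=jaw(-.05,.19); robot.move_ptp(p,o); st("above jaw")
ci,im=shot("wrist","w3");shot("scene","c3")
p,o=jaw(-.05,.09)
for x in (p,): print(proj(ci,[np.r_[x[:2],.093]]))
E
```

```text
back t 8.83 p [ 0.5151 -0.0797  0.0758] f [-0.6  0.4  0.2] m [-0.08  0.11 -0.  ] op 0.036
up t 9.55 p [ 0.5143 -0.0795  0.189 ] f [-0.6 -2.  -0.1] m [-0.05  0.13 -0.03] op 0.036
above jaw t 11.18 p [ 0.5609 -0.2634  0.1898] f [-0.5  0.7 -0.5] m [-0.01  0.11  0.04] op 0.0818
[[285.72766246 213.04526233]]
```

View pics/w3.png

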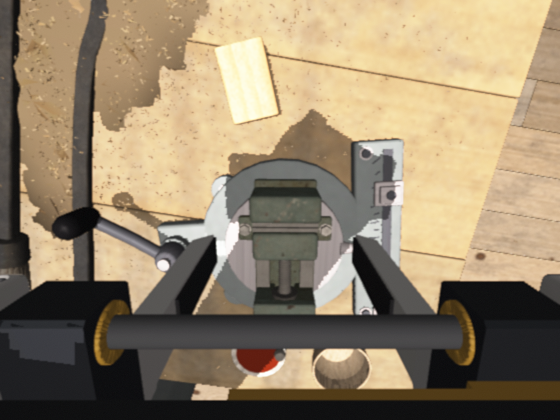

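View pics/c3.png

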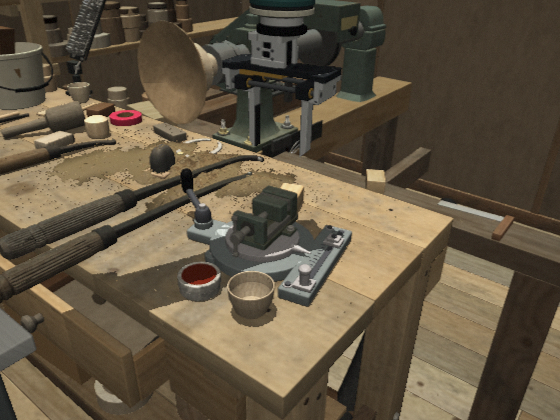

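```bash
python3 - <<'E'
from h import *
p,o=jaw(-.05,.086)
print(robot.move_linear(p,velocity=.12,frame=o,threshold=8)); st("down")
robot.gripper_to(.066); st("closed")
for v in (-.2,-.35,-.5,-.6):
    p,o=jaw(v,.086)
    hit=robot.move_linear(p,velocity=.08,frame=o,threshold=25); st(f"{v} {hit}")
    if hit: break
shot("scene","c4");shot("side","s4");shot("wrist","w4")
E
python3 - <<'E'
import cv2
a=cv2.imread("pics/c4.png")[200:320,190:370]; a=cv2.resize(a,None,fx=4,fy=4,interpolation=cv2.INTER_CUBIC);cv2.imwrite("pics/c4z.png",a)
a=cv2.imread("pics/s4.png")[190:320,190:350]; a=cv2.resize(a,None,fx=4,fy=4,interpolation=cv2.INTER_CUBIC);cv2.imwrite("pics/s4z.png",a)
E
```

```text
False
down t 12.3 p [ 0.5612 -0.2645  0.0867] f [0.2 0.4 0.2] m [-0.02  0.14  0.04] op 0.0819
closed t 12.78 p [ 0.5609 -0.2643  0.0861] f [-0.1  0.5  0.4] m [-0.05  0.19  0.01] op 0.0656
-0.2 False t 13.07 p [ 0.5616 -0.2728  0.086 ] f [ 0.9 -0.1 -0.1] m [-0.    0.14  0.02] op 0.066
-0.35 False t 13.38 p [ 0.5609 -0.2812  0.086 ] f [-0.5 -0.3 -0.4] m [0.   0.15 0.04] op 0.0658
-0.5 False t 13.68 p [ 0.5591 -0.2896  0.086 ] f [-0.2  0.3 -0.6] m [0.05 0.17 0.04] op 0.0658
-0.6 False t 13.93 p [ 0.5572 -0.295   0.086 ] f [0.9 0.5 0.9] m [ 0.04  0.17 -0.  ] op 0.0658
```

View pics/c4z.png

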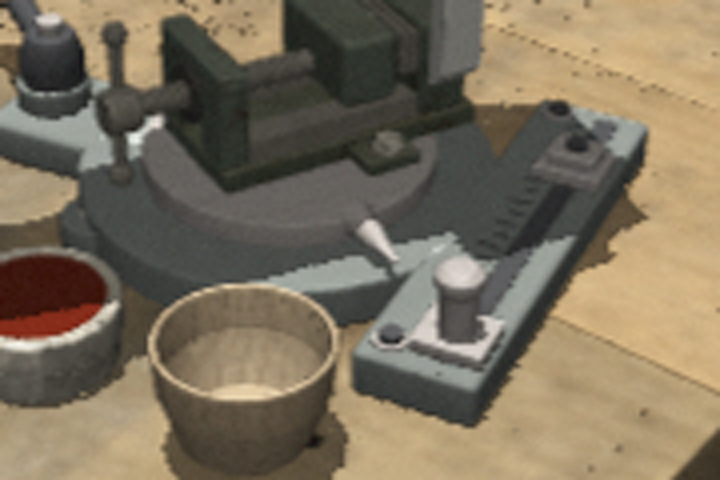

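View pics/s4z.png

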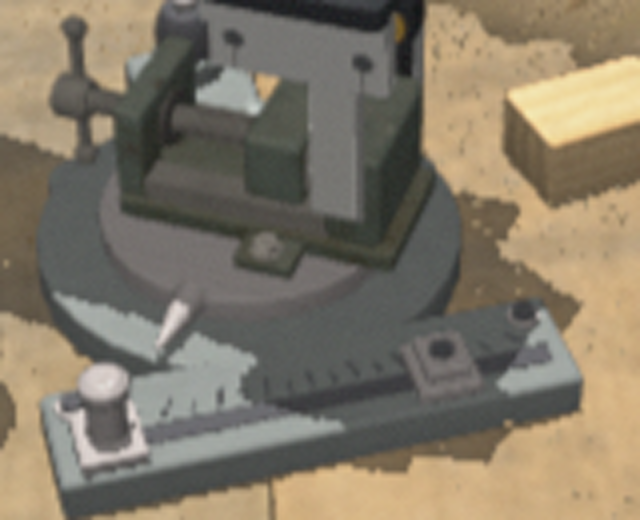

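```bash
cat > m4.py <<'E'
from vis import *
from rig import robot
S=robot.camera_info("scene");D=robot.camera_info("side")
sz=lambda u,v:(190+u/4-.37,200+v/4-.37); dz=lambda u,v:(190+u/4-.37,190+v/4-.37)
O=np.array([.504,-.2736])
def go(tipS,tipD,postS,postD,zp=.05,O=O):
    for a,b,n in((S,(sz(*tipS),sz(*postS)),"scene"),(D,(dz(*tipD),dz(*postD)),"side")):
        t=ray_z(a,b[0],.028)[:2];p=ray_z(a,b[1],zp)[:2];d=(t-O);e=p-O
        an=lambda v:np.arctan2(v[1],v[0])
        r=an(e)-an(d)
        print(n,t.round(4),np.linalg.norm(d).round(4),p.round(4),"dangle",r.round(4),"mm",1000*np.linalg.norm(e)*np.sin(r).round(4))
if __name__=="__main__":
    go((397,262),(159,355),(461,284),(104,392))
    go((397,262),(159,355),(461,270),(105,377),.056)
E
python3 m4.py
```

```text
scene [ 0.4695 -0.3578] 0.091 [ 0.4485 -0.4025] dangle -0.0172 mm -2.4132640095301547
side [ 0.4701 -0.361 ] 0.0937 [ 0.4515 -0.4033] dangle -0.0144 mm -2.0144236837960094
scene [ 0.4695 -0.3578] 0.091 [ 0.4488 -0.402 ] dangle -0.0169 mm -2.3615857850483297
side [ 0.4701 -0.361 ] 0.0937 [ 0.4522 -0.4016] dangle -0.014 mm -1.9327247534268288
```

```bash
python3 - <<'E'
from h import *
p,o=jaw(-.622,.086)
robot.move_linear(p,velocity=.05,frame=o,threshold=25); st()
p,o=jaw(-.592,.086)  # re-centre
robot.move_linear(p,velocity=.05,frame=o,threshold=25)
robot.gripper_to(.082); st("open")
p[2]=.20; robot.move_linear(p,velocity=.2); 
robot.gripper_to(.036)
p,o=lev(1.0,.2); robot.move_ptp(p,o); st("above lever")
shot("scene","c5");shot("side","s5");shot("wrist","w5")
a=cv2.imread("pics/c5.png")[200:320,190:370]; a=cv2.resize(a,None,fx=4,fy=4,interpolation=cv2.INTER_CUBIC);cv2.imwrite("pics/c5z.png",a)
a=cv2.imread("pics/s5.png")[190:320,190:350]; a=cv2.resize(a,None,fx=4,fy=4,interpolation=cv2.INTER_CUBIC);cv2.imwrite("pics/s5z.png",a)
E
```

```text
t 14.32 p [ 0.5567 -0.2958  0.086 ] f [-0.2  4.2  1.8] m [0.94 0.2  0.11] op 0.0658
open t 15.05 p [ 0.5573 -0.2946  0.086 ] f [1.1 0.8 0. ] m [-0.04  0.19  0.04] op 0.0823
above lever t 17.64 p [ 0.5159 -0.0808  0.2001] f [ 0.2 -0.4  0.1] m [-0.09  0.06 -0.  ] op 0.0358
```

View pics/c5z.png

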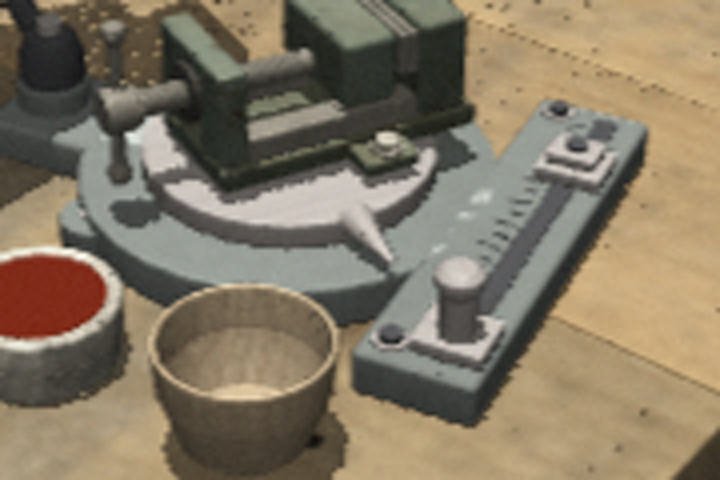

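View pics/s5z.png

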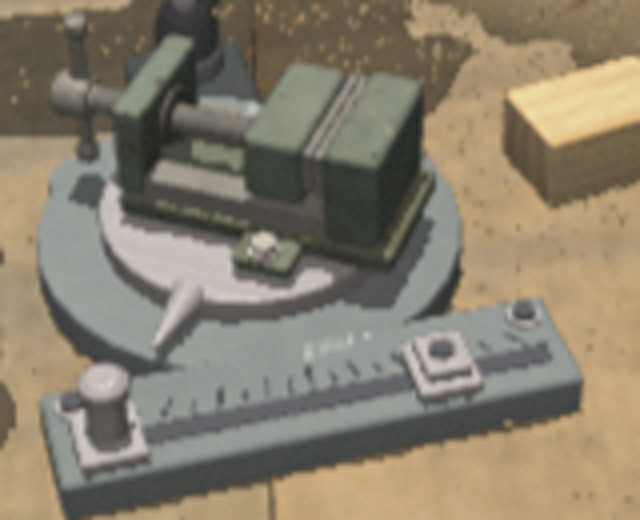

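View pics/w5.png

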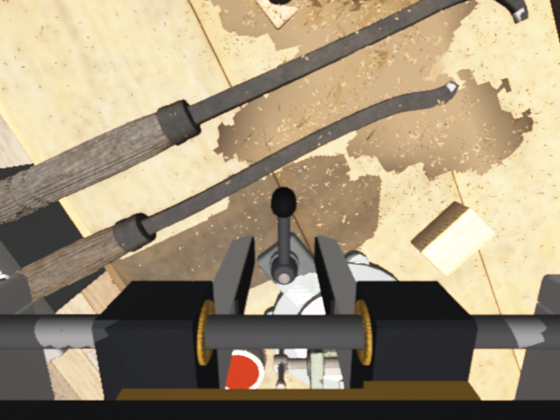

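```bash
python3 - <<'E'
from m4 import *
go((392,263),(155,349),(461,284),(104,392))
go((392,263),(155,349),(461,270),(105,377),.056)
E
python3 - <<'E'
from h import *
print(robot.ik([.38,-.36,.2],R(-1.57)))
robot.move_ptp([.38,-.36,.2],R(-1.57)); st()
ci,im=shot("wrist","w6")
import pickle;pickle.dump(ci,open("w6.pkl","wb"))
pts_=np.array([[.4513,-.4002,.056],[.504,-.2736,.035],[.4695,-.36,.028]]);print(proj(ci,pts_))
E
```

```text
scene [ 0.4677 -0.3567] 0.0907 [ 0.4485 -0.4025] dangle 0.0059 mm 0.8278056776876694
side [ 0.4684 -0.3574] 0.0911 [ 0.4515 -0.4033] dangle 0.0164 mm 2.2942047509899
scene [ 0.4677 -0.3567] 0.0907 [ 0.4488 -0.402 ] dangle 0.0061 mm 0.8524067034789831
side [ 0.4684 -0.3574] 0.0911 [ 0.4522 -0.4016] dangle 0.0168 mm 2.319269704112194
[ 0.59586368  0.26320946  0.12170421  1.89481922 -0.0378973   0.98575387
 -0.83564925]
 t 18.98 p [ 0.3811 -0.3588  0.1999] f [-0.6  0.4  0.8] m [0.   0.11 0.02] op 0.0362
[[329.51442268 126.19549745]
 [195.29276819  68.12176956]
 [286.11815116 106.90843434]]
```

View pics/w6.png

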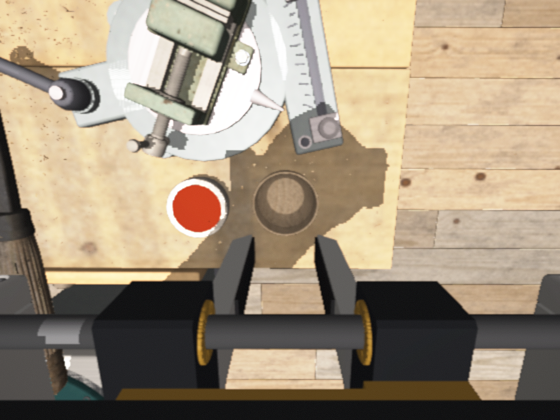

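```bash
python3 - <<'E'
import cv2
a=cv2.imread("pics/w6.png")[0:170,100:360]; cv2.imwrite("pics/w6z.png",cv2.resize(a,None,fx=3,fy=3,interpolation=cv2.INTER_CUBIC))
E
```

```text
(no output)
```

View pics/w6z.png

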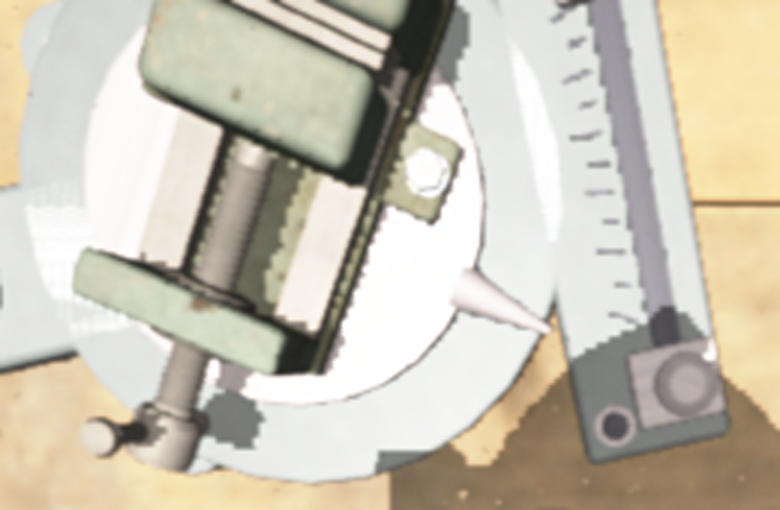

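```bash
python3 - <<'E'
from vis import *
import pickle
ci=pickle.load(open("w6.pkl","rb"))
w=lambda u,v:(100+u/3-.33,v/3-.33)
tip=ray_z(ci,w(549,329),.028)[:2];root=ray_z(ci,w(467,291),.028)[:2]
post=ray_z(ci,w(686,381),.053)[:2];pb=ray_z(ci,w(677,382),.024)[:2]; post2=(post+pb)/2
print(tip,root,post,pb)
d=tip-root;d/=np.linalg.norm(d);n=np.array([-d[1],d[0]])
for p in(post,pb):print("cone-line off mm",1000*(p-tip)@n)
# table circle outer edge (steel disc top z~.034?) points in zoom
C=np.array([(484,235),(470,320),(403,385),(296,404),(86,180),(100,120),(478,190),(130,55)],float)
for z in(.030,.036):
    P=np.array([ray_z(ci,w(*c),z)[:2] for c in C])
    A=np.c_[2*P,np.ones(len(P))];s=np.linalg.lstsq(A,(P**2).sum(1),rcond=None)[0];print("circle",s[:2],np.sqrt(s[2]+s[:2]@s[:2]))
    for O in(s[:2],np.array([.504,-.2736])):
      for p in (post,pb):
        e=tip-O;e/=np.linalg.norm(e);print("  off",1000*(p-O)@np.array([-e[1],e[0]]),np.linalg.norm(tip-O))
E
```

```text
[ 0.46716788 -0.35656453] [ 0.47906752 -0.32946334] [ 0.45083339 -0.39952817] [ 0.45014505 -0.40036364]
cone-line off mm 2.3165745026204863
cone-line off mm 2.0221997963661447
circle [ 0.50338102 -0.27275227] 0.06359164280021888
  off 2.0461697741954596 0.09130108007175432
  off 1.7456649358642728 0.09130108007175432
  off 2.5035922677520186 0.09077289616415189
  off 2.213464335009399 0.09077289616415189
circle [ 0.50248948 -0.27431281] 0.062432409908234496
  off 1.9438515584308849 0.08951514479156486
  off 1.641030281850318 0.08951514479156486
  off 2.5035922677520186 0.09077289616415189
  off 2.213464335009399 0.09077289616415189
```

The wrist, scene and side measurements put the pointer line 1 to 2.5 mm from the post centre, inside the 6 mm limit. Now I'll tighten the lever.

```bash
python3 - <<'E'
from h import *
robot.move_ptp(*lev(1.0,.2))
p,o=lev(1.0,.076)
print(robot.move_linear(p,velocity=.12,frame=o,threshold=8)); st("down")
for c in (.75,.5,.25,.0,-.12):
    p,o=lev(c,.076)
    hit=robot.move_linear(p,velocity=.12,frame=o,threshold=25); s=st(f"{c} {hit}")
    if hit: break
d=s['ee_pos'][:2]-STUD;print("tcp angle",np.arctan2(d[1],d[0])-TH0)
robot.pause(.3)
p,o=lev(0.0,.076); robot.move_linear(p,velocity=.08,frame=o); st("back")
p[2]=.2; robot.move_linear(p,velocity=.2)
robot.move_ptp([.38,-.36,.2],R(-1.57)); st()
ci,im=shot("wrist","w7");shot("scene","c7");shot("side","s7")
import pickle;pickle.dump(ci,open("w7.pkl","wb"))
a=im[0:170,100:360]; cv2.imwrite("pics/w7z.png",cv2.resize(a,None,fx=3,fy=3,interpolation=cv2.INTER_CUBIC))
a=cv2.imread("pics/s7.png")[160:320,140:370]; cv2.imwrite("pics/s7z.png",cv2.resize(a,None,fx=3.4,fy=3.4,interpolation=cv2.INTER_CUBIC))
a=cv2.imread("pics/c7.png")[160:330,170:370]; cv2.imwrite("pics/c7z.png",cv2.resize(a,None,fx=3.5,fy=3.5,interpolation=cv2.INTER_CUBIC))
E
```

```text
False
down t 21.39 p [ 0.5161 -0.08    0.0766] f [-0.2 -0.6 -0.7] m [-0.07  0.08 -0.01] op 0.0361
0.75 False t 21.79 p [ 0.5337 -0.091   0.0763] f [-0.3 -0.3  0.4] m [-0.03  0.09 -0.03] op 0.0364
0.5 False t 22.19 p [ 0.5479 -0.1063  0.0761] f [ 0.3 -0.8  0.2] m [-0.05  0.13 -0.01] op 0.0359
0.25 False t 22.59 p [ 0.5582 -0.1247  0.076 ] f [ 0.4 -0.2 -0.3] m [-0.01  0.11  0.  ] op 0.0362
0.0 False t 22.99 p [ 0.5636 -0.1451  0.076 ] f [ 0.3 -0.9 -0.3] m [-0.03  0.17 -0.02] op 0.0361
-0.12 False t 23.26 p [ 0.5644 -0.1539  0.0759] f [-0.4  6.5  1.6] m [1.41 0.33 0.02] op 0.0363
tcp angle -0.09625487858999199
back t 23.83 p [ 0.5638 -0.1451  0.0761] f [ 0.  -0.5  0.1] m [-0.06  0.15 -0.01] op 0.0362
 t 25.69 p [ 0.3812 -0.359   0.1998] f [ 0.9  1.1 -0. ] m [-0.01  0.17 -0.03] op 0.0359
```

View pics/w7z.png

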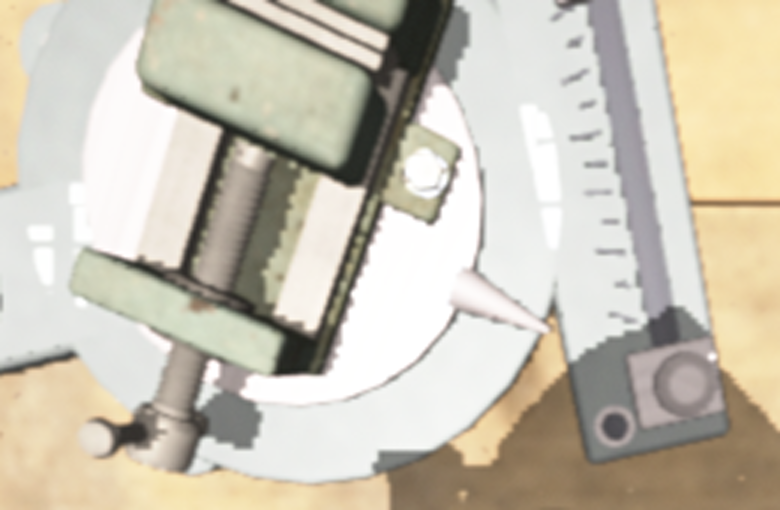

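View pics/s7z.png

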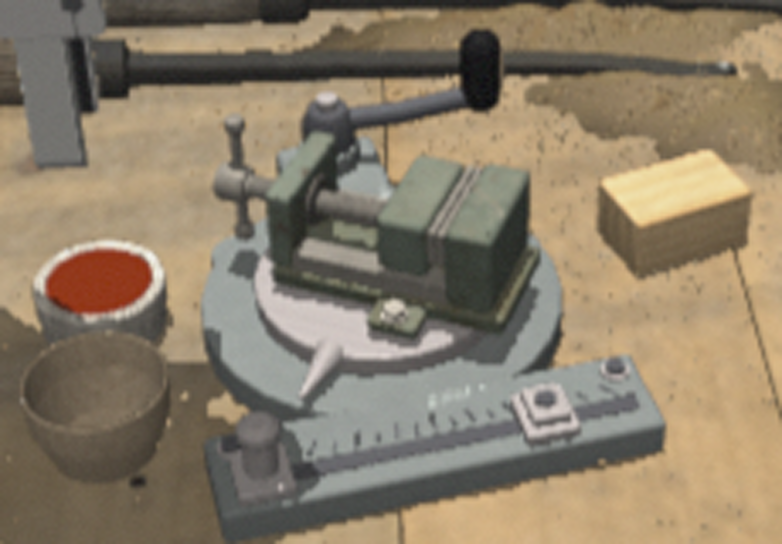

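View pics/c7z.png

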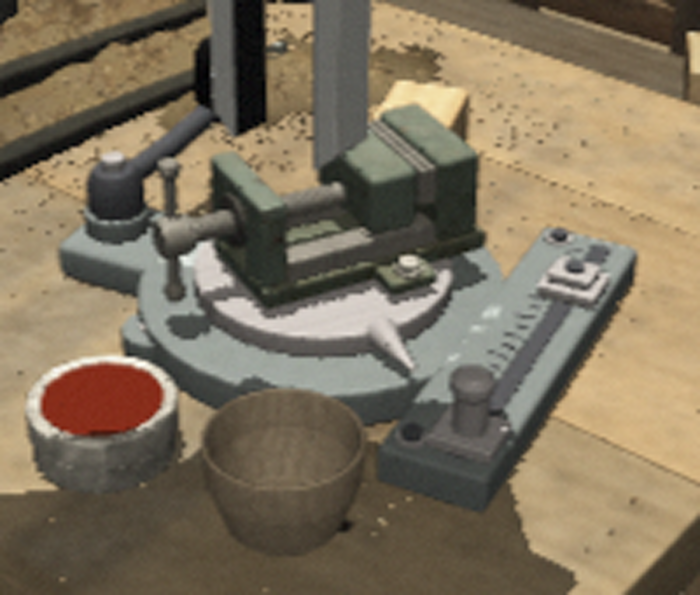

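```bash
python3 - <<'E'
from h import *
robot.sign_off(); st()
E
```

```text
the job is handed in; nothing more can be done
the job is handed in; nothing more can be done
```

I loosened the clamp lever, turned the vice so its pointer is on the tall round index post, and pushed the lever back to tight. I then handed the job in at about 26 s on the robot's clock; no verdict was reported.

- **Loosening:** I straddled the lever grip with the open fingers and pushed it round until a stop registered over 20 N. That is about 1.0 rad past where it started, well above the 0.7 rad needed.
- **Pointer:** Before tightening, three camera views put the pointer's line past the post centre by about 0.8 mm (scene), 2.3 mm (side) and 2 mm (wrist). They differ by about 1.5 mm but are all inside 6 mm, so I left it. After tightening, the wrist view showed the pointer tip in the same place.
- **Tightening:** The lever ended about 0.03 to 0.05 rad further clockwise than where it started. By the travel between the two ends, I estimate about 0.02 rad from tight. The force check on this push did not trip its 25 N limit (I read about 6.5 N), so contact with the tight stop comes from the position, not from force.
- **Bystanders:** The last pictures show the tin, offcut and cup where they were. The gripper was parked clear above the bench when I handed in.

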